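# Put away the small glassware after a titration

### The arm

A 6-joint arm with a two-finger parallel gripper is mounted at the origin on the work surface. World frame = base frame: x ahead of the robot, y to its left, z up, the work surface at z = 0. Lengths are in mm, angles in degrees, forces in N, time in s.
With the tool pointing down it reaches from about 300 to 850 mm from the base axis. Payload 4.2 kg.
Tool frame: the origin (TCP) lies on the centre line of the jaws, within the pads' length; the fingertips stand 11 mm ahead of it and the grasp point (between the pads) lies 8 mm behind it; z points along the fingers, y is the line along which they close (so a half turn about z gives the same grasp; the last joint's range is limited). The gripper opens to 91 mm and grips with 3 to 60 N. Pads are 32 mm wide; open, the fingers measure 118 mm over their backs; the gripper's body (76 mm by 178 mm) begins 60 mm behind the grasp point.
Start: joints at [68.755, 18.312, 89.639, -0, 72.044, -1.146], TCP at [197.601, 539.996, 224.976] pointing down, gripper open.
Joint ranges: [-177.97, 177.97], [-48.28, 115.42], [12.27, 149.76], [-77.06, 257.06], [2.81, 150.46], [-146.56, 146.56]. Speed limits (degrees/s): [147.25, 147.25, 180, 180, 180, 180].

### API

Orientations are given as [roll, pitch, yaw] about the fixed x, y, z axes, in that order (R = Rz(yaw) Ry(pitch) Rx(roll)).
In Python, from workcell import env, grab_frame, camera_model, models gives the robot as it stands.
- The arm moves only by the shell command python3 -m crank 'ROWS' [FORCE]. ROWS is text: rows parted by semicolons, each of 7 numbers parted by spaces: the closure, from -1 (fully open) to 1 (shut), so that 0 is half open, then the shift along the tool's x, y, z in mm, then the turn, a rotation vector about the tool's x, y, z in degrees. A call has 1 to 10 rows; each row shifts and turns the commanded pose from where the row before left it, along the tool's axes as they then stand; what a row does not reach is not made up. A row lasts 1/8 s, in which the tool goes at most 62.5 mm and 10.7 degrees, less where a joint would pass 70% of its speed; a pose out of reach is approached as far as the arm can. A call is refused whole if a number of a shift passes 62.5 or a number of a turn 10.7, either way. A call with a gripper value outside its range is refused whole. The fingers move at their own pace and stop on an object; FORCE is the grip in N (left out, the last holds). Time passes only in rows, so rows that do not move let the fingers close. It gives the time, the measured TCP pose, the force, the opening and the grip force at its end, in the units of the state.
- env.state(): the state, without advancing time (a new reading comes with each control period).
- grab_frame(name): name is "scene" or "top" or "wrist"; returns the picture (400x640x3 uint8, blue, green, red); there is no depth.
- camera_model(name): a dict with "K" (3x3 intrinsics, pixels), "k1" (the pictures are not rectified: a ray, as slopes to the right and down, at radius r is drawn at 1 + k1 r^2 times it, then the intrinsics apply), "R" (3x3) and "t" (3): a world point X has camera coordinates R X + t; the wrist camera has in their place "mount" (4x4, takes a point from camera to tool coordinates, whose origin is the TCP and whose axes are the flange's). Camera axes: x right, y down, z forward; pixel columns grow to the right and rows downward; lengths in mm; the calibration is good to about 2 mm. A picture is of the moment at which its call begins: read the wrist's pose just before it. camera_model takes no time and is no camera call.
- env.job_done(): hands the job in; it is judged then, once.
Trained networks look in the newest picture that a camera, given by its name, has taken for a name from the list of things; names that differ only in an ending like _2 or _b are one class to them, and where a whole thing is asked for, a point or a joint stands for the part that bears it (a point fixed in the world has none). Each returns a list of dicts, best first, with "p" (0 to 1); they miss things now and then, are a little off and sometimes report something else, mostly with a low value. They report only what shows in the picture. A call takes as long as a camera call.
- models.search_frame(name, camera): "point" ([x, y, z] in mm, in world coordinates, good to about 4 mm: the middle of the surface that is visible of it).
The state is a dict: "time_s": time; "qpos": joint angles; "qvel": joint speeds; "effort": joint torques, N m; "ee_pos": TCP position; "ee_rot": TCP orientation; "force": force on the tool from outside, world axes, zero at the start; "torque": the same for the moment, N m; "gripper_width": finger opening in mm; "gripper_force": force on a finger pad.
Only numpy, scipy, OpenCV 4.12 (cv2) and the standard library are available. Lean on these libraries where they do the work, as an engineer would, in place of code of your own. Each camera call takes 0.05 s, during which the arm holds its last target. There are 200 camera calls.

### The job

Clear up the titration bench: stand both black rubber flask stoppers side by side in the round steel dish, plugs up as they are now; stand the tall vial in the tray's large bay and the short vial in its small bay; and stand the little amber flask on the bench inside the cork ring. Everything must end upright and let go, and the beaker and the jar must stay where they are.

Things in the scene. Friction and masses are not known exactly. Their poses are not given: they have to be found in the camera images.
- big_stopper_center (a point): the bigger of two black rubber flask stoppers, standing upside down on its flat round head, plug pointing up; 48 mm high: head 44 mm diameter and 10 mm thick, above it a plain cylindrical plug of 24 mm diameter, 38 mm long. Round and loose (about 45 g). The point is on its axis half-way up, 24 mm above its underside; z points up along the plug
- small_stopper_center (a point): the smaller black rubber flask stopper, standing the same way; 40 mm high: head 30 mm diameter and 8 mm thick, plug 16 mm diameter, 32 mm long. Loose (about 20 g). The point is on its axis half-way up, 20 mm above its underside; z up along the plug
- tall_vial_center (a point): the taller amber glass vial, closed with a black screw cap; upright cylinder 32 mm diameter, 78 mm high (the cap, 30.4 mm diameter, is the top 14 mm; a narrower 6 mm neck below it). Loose (about 60 g). The point is on its axis half-way up, 39 mm above its underside; z up towards the cap
- short_vial_center (a point): the shorter amber glass vial with a black screw cap; upright cylinder 24 mm diameter, 54 mm high (the cap, 22.8 mm diameter, is the top 14 mm; a narrower 6 mm neck below it). Loose (about 30 g). The point is on its axis half-way up, 27 mm above its underside; z up towards the cap
- flask_center (a point): small stoppered amber volumetric flask, upright, 88 mm high: round flat-bottomed body 36 mm diameter up to 18 mm, narrowing to a 13 mm neck at 42 mm, red band under a white stopper that is fixed in it (the top 16 mm, a 22 mm diameter cylinder, good to grip). Loose (about 50 g). The point is on its axis half-way up, 44 mm above its underside; z up
- dish: shallow round steel dish, fixed to the bench, open at the top; rim 136 mm outside diameter and 22 mm high, wall 3 mm, inner floor 4 mm above the bench and about 113 mm across. Origin: centre of its underside, z up
- tray: grey plastic tray with two bays, fixed to the bench; 68 mm along its x, 118 mm along its y, walls 4 mm thick and 16 mm high, floor 4 mm above the bench. The large bay (60 mm along x by 64 mm along y inside) is centred at y = -23 mm, the small bay (60 by 42 mm) at y = +34 mm of its own frame. Origin: centre of its underside; it may stand at any yaw
- cork_ring: cork flask ring lying flat, fixed to the bench; 90 mm outside diameter, round hole 56 mm diameter right through to the bench, 22 mm high. Origin: centre of its underside
- beaker_center (a point): bystander: open glass beaker, 52 mm diameter, 72 mm high, loose; point half-way up its axis. Not to be moved
- jar_center (a point): bystander: closed white plastic jar, 56 mm diameter, 65 mm high, loose; point half-way up its axis. Not to be moved

How it is judged:
By the outcome, as a careful person would: the job done as asked, in the order asked, and still so for the second after the job is handed in, with the robot touching nothing.
It also fails if it takes over 134 s, if anything falls off the work surface, if the arm or the gripper's body presses on something with over 40 N, if the wrist force passes 120 N, or if a joint passes its speed limit or range.

## Working session

There is one attempt and no reset: what is moved stays moved. The work goes in short steps, Python scripts to look and compute and a shell command to move; the robot and the scene stay as the last step left them, time stands still between calls to the robot, and variables do not carry over. Pictures are saved under pics/ and viewed, at most 14 in all, crops included, and the job is handed in when it is done.

```bash
ls; mkdir -p pics; python3 - <<'E'
from workcell import env, grab_frame, camera_model, models
import cv2, numpy as np
s=env.state();print({k:np.round(v,2).tolist() for k,v in s.items()})
for c in("scene","top"):
    cv2.imwrite(f"pics/{c}0.png",grab_frame(c))
    for n in["big_stopper_center","small_stopper_center","tall_vial_center","short_vial_center","flask_center","dish","tray","cork_ring","beaker_center","jar_center"]:
        print(c,n,[(np.round(d["point"]).tolist(),round(d["p"],2)) for d in models.search_frame(n,c)][:3])
    m=camera_model(c);print({k:np.round(v,3).tolist() for k,v in m.items()})
E
```

```text
pics
{'time_s': 0.0, 'qpos': [68.76, 18.35, 89.71, -0.0, 72.04, -1.15], 'qvel': [0.12, 0.02, 0.05, 0.06, -0.06, 0.01], 'effort': [0.0, -41.25, -23.2, 0.07, 0.05, -0.0], 'ee_pos': [197.43, 539.53, 224.12], 'ee_rot': [-179.9, -0.0, 159.9], 'force': [-0.26, -0.01, -0.04], 'torque': [0.0, -0.04, -0.01], 'gripper_force': 0.0, 'gripper_width': 91.26}
scene big_stopper_center [([476.0, -18.0, 15.0], 0.65)]
scene small_stopper_center [([434.0, 146.0, 13.0], 0.52)]
scene tall_vial_center [([456.0, 292.0, 52.0], 0.79)]
scene short_vial_center [([477.0, -142.0, 36.0], 0.63)]
scene flask_center [([443.0, -264.0, 34.0], 0.66)]
scene dish [([627.0, 212.0, 4.0], 0.83)]
scene tray [([614.0, -5.0, 3.0], 0.93), ([474.0, -18.0, 15.0], 0.42)]
scene cork_ring [([629.0, -195.0, 22.0], 0.77)]
scene beaker_center [([594.0, -409.0, 49.0], 0.79)]
scene jar_center [([590.0, 366.0, 44.0], 0.88)]
{'K': [[469.589, 0.0, 315.834], [0.0, 469.589, 201.591], [0.0, 0.0, 1.0]], 'k1': -0.079, 'R': [[0.746, 0.666, 0.007], [0.451, -0.497, -0.741], [-0.49, 0.556, -0.671]], 't': [-404.96, -171.139, 1386.949]}
top big_stopper_center [([465.0, -11.0, 12.0], 0.75)]
top small_stopper_center [([429.0, 145.0, 12.0], 0.45)]
top tall_vial_center [([447.0, 296.0, 78.0], 0.45)]
top short_vial_center [([599.0, -413.0, 46.0], 0.5), ([465.0, -128.0, 56.0], 0.39)]
top flask_center [([432.0, -255.0, 34.0], 0.54)]
top dish [([628.0, 210.0, 2.0], 0.98)]
top tray [([615.0, -0.0, 7.0], 0.61)]
top cork_ring [([620.0, -188.0, 21.0], 0.87), ([600.0, -413.0, 45.0], 0.57), ([434.0, -256.0, 36.0], 0.25)]
top beaker_center [([598.0, -414.0, 51.0], 0.88)]
top jar_center [([573.0, 377.0, 66.0], 0.83)]
{'K': [[467.074, 0.0, 316.363], [0.0, 467.074, 198.504], [0.0, 0.0, 1.0]], 'k1': -0.092, 'R': [[0.019, -1.0, 0.008], [-0.983, -0.02, -0.181], [0.181, -0.005, -0.983]], 't': [-17.473, 545.613, 1205.788]}
```

View pics/top0.png

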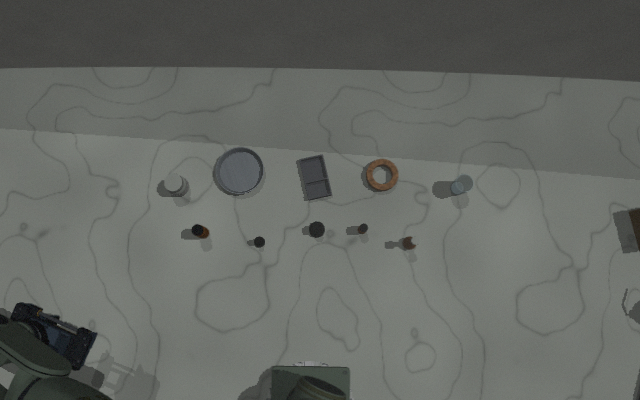

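View pics/scene0.png

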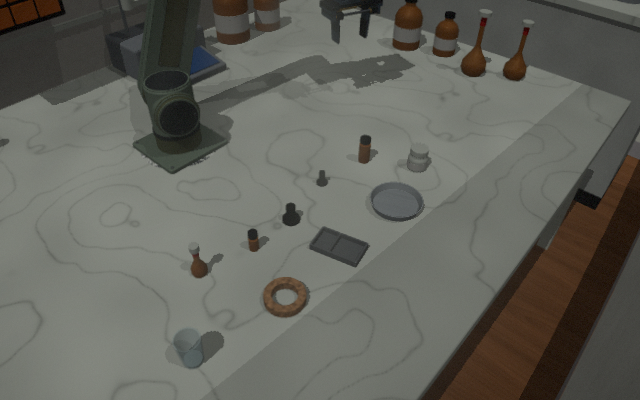

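The top view shows the row of items (vial at 200,231; stoppers 259,242 and 316,230; short vial 362,229; flask 407,243) and the targets above it: dish 239,171, tray 314,177, ring 381,175. The scene view agrees. I'll zoom in on the top view for accurate pixels.

```bash
python3 - <<'E'
import cv2
a=cv2.imread("pics/top0.png")[140:260,150:310];b=cv2.imread("pics/top0.png")[140:260,290:450]
cv2.imwrite("pics/cropL.png",cv2.convertScaleAbs(cv2.resize(a,None,fx=5,fy=5,interpolation=2),alpha=1.8))
cv2.imwrite("pics/cropR.png",cv2.convertScaleAbs(cv2.resize(b,None,fx=5,fy=5,interpolation=2),alpha=1.8))
E
```

```text
(no output)
```

View pics/cropL.png

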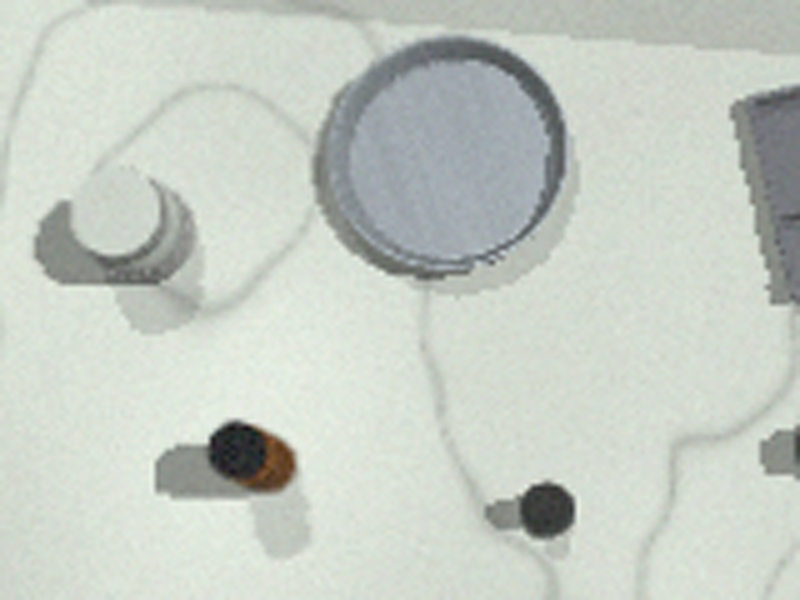

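View pics/cropR.png

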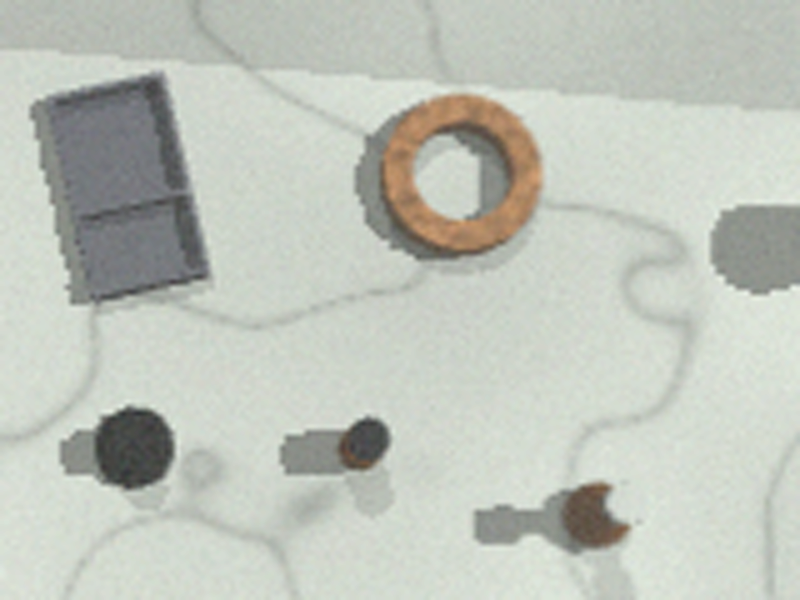

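```bash
cat > h.py <<'E'
import numpy as np, cv2
from workcell import camera_model
def ray(uv,m):
    x,y=cv2.undistortPoints(np.array([[uv]],float),np.array(m["K"]),np.array([m["k1"],0,0,0.]))[0,0]
    R=np.array(m["R"]);return -R.T@np.array(m["t"]),R.T@np.array([x,y,1])
def atz(uv,m,z):
    c,d=ray(uv,m);return c+d*(z-c[2])/d[2]
E
python3 - <<'E'
from h import *
m=camera_model("top")
for n,o,u,v,z in [("dish floor",150,450,160,4),("dish rim",150,445,155,22),("small",150,547,510,8),("big",290,134,448,10),("tall",150,237,450,78),("short",290,368,438,54),("flask body",290,595,516,18),("flask top",290,625,500,88),("large bay",290,118,150,10),("small bay",290,143,247,10),("ring",290,462.5,174,22),("trayA",290,47,98,16),("trayB",290,162,75,16),("trayC",290,211,280,16),("trayD",290,92,298,16),("jar",150,116,212,65)]:
    print(n,atz((o+u/5-.4,140+v/5-.4),m,z).round(1))
E
```

```text
dish floor [627.1 210.9   4. ]
dish rim [625.6 210.9  22. ]
small [430.5 147.6   8. ]
big [467.6  -8.8  10. ]
tall [452.  302.8  78. ]
short [ 470.1 -132.6   54. ]
flask body [ 434.  -260.8   18. ]
flask top [ 436.1 -262.2   88. ]
large bay [635.5   3.4  10. ]
small bay [580.2 -11.7  10. ]
ring [ 622.9 -188.7   22. ]
trayA [663.2  43.8  16. ]
trayB [678.  -20.5  16. ]
trayC [561.1 -49.6  16. ]
trayD [549.7  16.   16. ]
jar [580.4 380.2  65. ]
```

```bash
python3 -m crank '-1 0 0 0 0 0 -10.05; -1 0 0 0 0 0 -10.05; -1 -27 -54 0 0 0 0; -1 -27 -54 0 0 0 0; -1 -27 -54 0 0 0 0; -1 -27 -54 0 0 0 0; -1 -27 -54 0 0 0 0; -1 -27 -54 0 0 0 0; -1 -27 -54 0 0 0 0; -1 -27 -54 0 0 0 0' 15; python3 -m crank '-1 -27 -54 0 0 0 0; -1 -27 -54 0 0 0 0;-1 0 0 0 0 0 0'; python3 - <<'E'
from workcell import *
import cv2,numpy as np
print(np.array(camera_model("wrist")["mount"]).round(2).tolist())
cv2.imwrite("pics/w1.png",grab_frame("wrist"))
E
```

```text
time_s: 2.35
ee_pos: [414.3, 106.2, 225.3]
ee_rot: [180.0, 0.1, -180.0]
force: [0.8, -0.0, 0.7]
gripper_width: 91.0
gripper_force: 0.0
time_s: 2.72
ee_pos: [469.1, -3.3, 224.9]
ee_rot: [-180.0, 0.0, 179.7]
force: [-0.3, 0.5, 0.9]
gripper_width: 91.3
gripper_force: 0.0
[[-0.0, -0.96, -0.29, 82.21], [1.0, -0.0, -0.0, -0.21], [0.0, -0.29, 0.96, -159.27], [0.0, 0.0, 0.0, 1.0]]
```

View pics/w1.png

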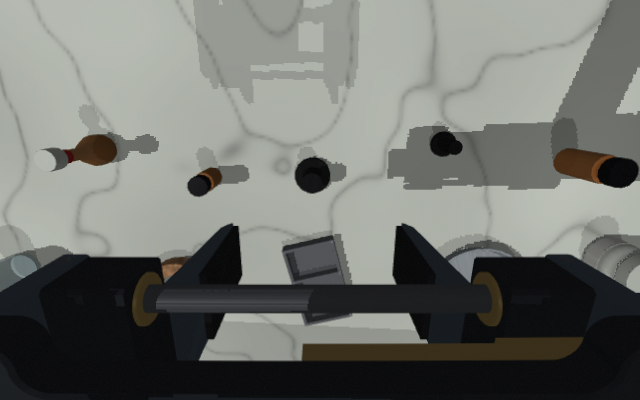

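The wrist view shows every loose item: big stopper (312,175), small stopper head (441,143), short vial cap (198,187), tall vial cap (622,173), flask white stopper (46,160). I'll check those against the top-camera points.

```bash
cat >> h.py <<'E'
from scipy.spatial.transform import Rotation as Ro
def wm(s):
    m=dict(camera_model("wrist"));M=np.array(m["mount"])
    T=np.eye(4);T[:3,:3]=Ro.from_euler("xyz",s["ee_rot"],degrees=True).as_matrix();T[:3,3]=s["ee_pos"]
    C=np.linalg.inv(T@M);m["R"]=C[:3,:3];m["t"]=C[:3,3];return m
E
python3 - <<'E'
from h import *
from workcell import env
m=wm(env.state())
for n,u,v,z in [("big",312,175,10),("small",441,143,8),("short",198,187,54),("tall",622,173,78),("flaskbody",96,149,18),("flask",46,160,80)]:
    print(n,atz((u,v),m,z).round(1))
E
```

```text
big [465.5  -7.6  10. ]
small [427.9 145.5   8. ]
short [ 468.8 -130.3   54. ]
tall [450.  303.2  78. ]
flaskbody [ 431.8 -258.4   18. ]
flask [ 434.4 -266.5   80. ]
```

```bash
python3 -m crank '-1 2.5 -3.5 50 0 0 0; -1 0 0 50 0 0 0; -1 0 0 50 0 0 0; -1 0 0 30 0 0 0; -1 0 0 20 0 0 0; -1 0 0 0 0 0 0; -1 0 0 0 0 0 0'
```

```text
time_s: 3.65
ee_pos: [465.6, -2.7, 25.8]
ee_rot: [180.0, 0.1, -179.9]
force: [0.9, 0.0, 0.5]
gripper_width: 90.9
gripper_force: 0.0
```

```bash
python3 -m crank '-1 0 -5 1.5 0 0 0; -1 0 0 0 0 0 0; 1 0 0 0 0 0 0; 1 0 0 0 0 0 0; 1 0 0 0 0 0 0; 1 0 0 0 0 0 0; 1 0 0 0 0 0 0; 1 0 0 0 0 0 0' 15;
```

```text
time_s: 4.65
ee_pos: [465.1, -8.5, 23.4]
ee_rot: [180.0, -0.0, -180.0]
force: [0.6, -0.6, -0.6]
gripper_width: 34.1
gripper_force: 0.0
```

```bash
python3 -m crank '1 0 0 0 0 0 0; 1 0 0 0 0 0 0; 1 0 0 0 0 0 0; 1 0 0 -20 0 0 0; 1 0 0 -50 0 0 0; 1 0 0 0 0 0 0'; python3 -m crank '1 -36.8 43.9 0 0 0 0; 1 -36.8 43.9 0 0 0 0; 1 -36.8 43.9 0 0 0 0; 1 -36.8 43.9 0 0 0 0; 1 -36.8 43.9 0 0 0 0; 1 0 0 0 0 0 0; 1 0 0 0 0 0 0'
```

```text
time_s: 5.4
ee_pos: [467.7, -8.6, 96.4]
ee_rot: [-180.0, 0.4, -180.0]
force: [-0.4, -0.1, -1.2]
gripper_width: 23.5
gripper_force: 15.0
time_s: 6.28
ee_pos: [647.7, 210.4, 91.7]
ee_rot: [-179.9, -0.2, -180.0]
force: [0.1, -0.6, -0.2]
gripper_width: 23.5
gripper_force: 15.0
```

```bash
python3 -m crank '1 0 0 40 0 0 0; 1 0 0 20 0 0 0; 1 0 0 0 0 0 0; 1 0 0 0 0 0 0'; python3 -m crank '1 0 0 2 0 0 0; 1 0 0 0 0 0 0;1 0 0 0 0 0 0'
```

```text
time_s: 6.78
ee_pos: [649.3, 210.3, 34.5]
ee_rot: [180.0, 0.1, 179.9]
force: [-0.1, 0.4, -0.5]
gripper_width: 23.8
gripper_force: 15.0
time_s: 7.15
ee_pos: [649.2, 211.1, 31.9]
ee_rot: [180.0, 0.0, -180.0]
force: [-0.7, 0.0, -0.2]
gripper_width: 23.7
gripper_force: 15.0
```

```bash
python3 -m crank '1 0 0 2 0 0 0; 1 0 0 0 0 0 0;1 0 0 0 0 0 0'; python3 -m crank '1 0 0 1 0 0 0; 1 0 0 0 0 0 0;1 0 0 0 0 0 0';python3 -m crank '1 0 0 1 0 0 0; 1 0 0 0 0 0 0;1 0 0 0 0 0 0'
```

```text
time_s: 7.52
ee_pos: [649.1, 211.1, 29.4]
ee_rot: [180.0, -0.0, -180.0]
force: [0.8, -0.4, -0.9]
gripper_width: 23.7
gripper_force: 15.0
time_s: 7.9
ee_pos: [649.1, 211.0, 28.5]
ee_rot: [180.0, 0.0, -180.0]
force: [0.2, 0.2, -1.4]
gripper_width: 23.3
gripper_force: 15.0
time_s: 8.28
ee_pos: [649.2, 211.1, 27.5]
ee_rot: [180.0, 0.0, -180.0]
force: [0.3, 0.1, 0.1]
gripper_width: 23.3
gripper_force: 15.0
```

```bash
python3 -m crank '1 0 0 0.7 0 0 0; 1 0 0 0 0 0 0;1 0 0 0 0 0 0'; python3 -m crank '-0.2 0 0 0 0 0 0; -0.2 0 0 0 0 0 0; -0.2 0 0 0 0 0 0; -0.2 0 0 0 0 0 0;-0.2 0 0 -20 0 0 0;-0.2 0 0 -50 0 0 0;-1 0 0 -50 0 0 0; -1 0 0 0 0 0 0;-1 0 0 0 0 0 0'
python3 - <<'E'
from workcell import *
import cv2
cv2.imwrite("pics/w2.png",grab_frame("wrist"))
E
```

```text
time_s: 8.65
ee_pos: [649.2, 211.0, 27.5]
ee_rot: [180.0, 0.0, -180.0]
force: [-1.2, -0.5, 4.9]
gripper_width: 23.6
gripper_force: 15.0
time_s: 9.78
ee_pos: [648.6, 210.9, 146.3]
ee_rot: [-180.0, -0.0, -180.0]
force: [-0.7, 0.2, -0.8]
gripper_width: 81.7
gripper_force: 0.0
```

View pics/w2.png

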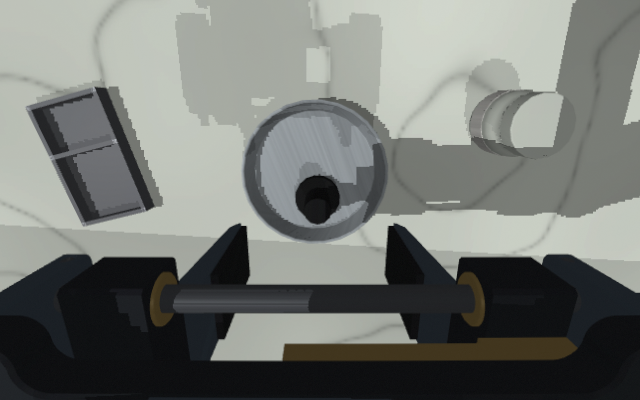

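Big stopper stands upright in the dish at (317,200), inside the rim circle centred at (315,170). Next is the small stopper.

```bash
python3 -m crank '-1 55 -16.1 0 0 0 0; -1 55 -16.1 0 0 0 0; -1 55 -16.1 0 0 0 0; -1 55 -16.1 0 0 0 0; -1 0 0 50 0 0 0; -1 0 0 50 0 0 0; -1 0 0 20 0 0 0;-1 0 0 0 0 0 0;-1 0 0 0 0 0 0'
```

```text
time_s: 10.95
ee_pos: [429.3, 146.7, 26.9]
ee_rot: [180.0, -0.0, -180.0]
force: [0.8, 0.1, -0.3]
gripper_width: 91.6
gripper_force: 0.0
```

```bash
python3 -m crank '1 0 0 5.5 0 0 0; 1 0 0 0 0 0 0; 1 0 0 0 0 0 0; 1 0 0 0 0 0 0; 1 0 0 0 0 0 0; 1 0 0 0 0 0 0; 1 0 0 0 0 0 0; 1 0 0 0 0 0 0;1 0 0 0 0 0 0;1 0 0 0 0 0 0' 10; python3 -m crank '1 0 0 0 0 0 0;1 0 0 0 0 0 0'
```

```text
time_s: 12.2
ee_pos: [429.1, 146.6, 21.2]
ee_rot: [180.0, 0.0, 180.0]
force: [-0.6, 0.0, -0.9]
gripper_width: 15.2
gripper_force: 10.0
time_s: 12.45
ee_pos: [429.1, 146.6, 21.2]
ee_rot: [180.0, 0.0, -180.0]
force: [0.2, 0.7, -0.2]
gripper_width: 15.5
gripper_force: 10.0
```

```bash
python3 -m crank '1 0 0 -30 0 0 0; 1 0 0 -50 0 0 0; 1 -57 21.5 0 0 0 0; 1 -57 21.5 0 0 0 0; 1 -57 21.5 0 0 0 0; 1 0 0 0 0 0 0; 1 0 0 50 0 0 0; 1 0 0 22 0 0 0; 1 0 0 0 0 0 0;1 0 0 0 0 0 0'; python3 -m crank '1 0 0 2 0 0 0; 1 0 0 0 0 0 0;1 0 0 0 0 0 0';python3 -m crank '1 0 0 1 0 0 0; 1 0 0 0 0 0 0;1 0 0 0 0 0 0'
```

```text
time_s: 13.7
ee_pos: [600.2, 211.1, 30.3]
ee_rot: [180.0, 0.1, -180.0]
force: [-0.5, 0.3, -0.5]
gripper_width: 16.0
gripper_force: 10.0
time_s: 14.08
ee_pos: [600.3, 211.1, 27.7]
ee_rot: [180.0, 0.0, 180.0]
force: [-0.5, 0.1, -0.7]
gripper_width: 16.0
gripper_force: 10.0
time_s: 14.45
ee_pos: [600.1, 211.1, 26.2]
ee_rot: [180.0, -0.0, -180.0]
force: [0.0, 0.1, -0.6]
gripper_width: 15.6
gripper_force: 10.0
```

```bash
python3 -m crank '1 0 0 1 0 0 0; 1 0 0 0 0 0 0;1 0 0 0 0 0 0';python3 -m crank '1 0 0 0.6 0 0 0; 1 0 0 0 0 0 0;1 0 0 0 0 0 0'
```

```text
time_s: 14.82
ee_pos: [600.1, 211.1, 25.2]
ee_rot: [180.0, 0.0, 180.0]
force: [0.4, 1.1, -0.4]
gripper_width: 15.6
gripper_force: 10.0
time_s: 15.2
ee_pos: [600.1, 211.1, 24.6]
ee_rot: [180.0, 0.0, -180.0]
force: [-0.1, -0.0, -0.1]
gripper_width: 16.0
gripper_force: 10.0
```

```bash
python3 -m crank '1 0 0 0.6 0 0 0; 1 0 0 0 0 0 0;1 0 0 0 0 0 0';python3 -m crank '1 0 0 0.6 0 0 0; 1 0 0 0 0 0 0;1 0 0 0 0 0 0'
```

```text
time_s: 15.58
ee_pos: [600.3, 211.1, 24.4]
ee_rot: [180.0, 0.0, -180.0]
force: [-0.7, -0.1, 3.4]
gripper_width: 15.7
gripper_force: 10.0
time_s: 15.95
ee_pos: [600.4, 211.1, 24.4]
ee_rot: [180.0, 0.0, -180.0]
force: [-1.1, -0.8, 7.2]
gripper_width: 15.6
gripper_force: 10.0
```

```bash
python3 -m crank '-0.1 0 0 -0.8 0 0 0; -0.1 0 0 0 0 0 0; -0.1 0 0 0 0 0 0; -0.1 0 0 0 0 0 0;-0.1 0 0 -20 0 0 0;-0.1 0 0 -50 0 0 0;-1 0 0 -50 0 0 0; -1 0 0 0 0 0 0;-1 0 0 0 0 0 0'
python3 - <<'E'
from workcell import *
import cv2
cv2.imwrite("pics/w3.png",grab_frame("wrist"))
E
python3 -m crank '-1 49.7 30.7 0 0 0 0; -1 49.7 30.7 0 0 0 0; -1 49.7 30.7 0 0 0 0; -1 0 0 0 0 0 0;-1 0 0 50 0 0 0; -1 0 0 50 0 0 0; -1 0 0 8 0 0 0; -1 0 0 0 0 0 0; -1 0 0 0 0 0 0'
```

```text
time_s: 17.08
ee_pos: [599.5, 210.9, 143.6]
ee_rot: [-180.0, -0.1, 180.0]
force: [-0.3, 0.1, 0.4]
gripper_width: 77.3
gripper_force: 0.0
time_s: 18.25
ee_pos: [452.5, 303.8, 37.9]
ee_rot: [179.9, 0.2, 180.0]
force: [-0.7, 0.3, -0.2]
gripper_width: 91.2
gripper_force: 0.0
```

View pics/w3.png

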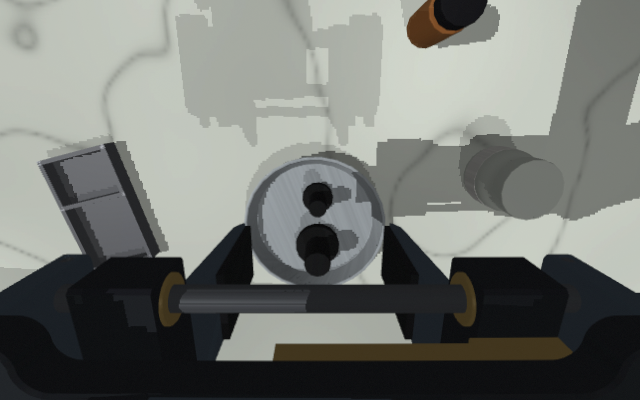

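Both stoppers stand upright side by side in the dish, at (317,197) and (318,243). I'll grip the tall vial now.

```bash
python3 -m crank '1 0 0 2 0 0 0; 1 0 0 0 0 0 0; 1 0 0 0 0 0 0; 1 0 0 0 0 0 0; 1 0 0 0 0 0 0; 1 0 0 0 0 0 0; 1 0 0 0 0 0 0; 1 0 0 0 0 0 0;1 0 0 0 0 0 0;1 0 0 0 0 0 0' 15; python3 -m crank '1 0 0 -20 0 0 0; 1 0 0 -50 0 0 0; 1 -30.8 -49.9 0 0 0 0;  1 -30.8 -49.9 0 0 0 0; 1 -30.8 -49.9 0 0 0 0; 1 -30.8 -49.9 0 0 0 0; 1 -30.8 -49.9 0 0 0 0; 1 -30.8 -49.9 0 0 0 0; 1 0 0 0 0 0 0; 1 0 0 0 0 0 0'
```

```text
time_s: 19.5
ee_pos: [451.0, 303.2, 34.2]
ee_rot: [180.0, -0.0, -180.0]
force: [0.6, 0.7, -0.3]
gripper_width: 31.7
gripper_force: 15.0
time_s: 20.75
ee_pos: [635.0, 4.0, 103.7]
ee_rot: [180.0, -0.1, 180.0]
force: [0.6, -0.1, -0.2]
gripper_width: 31.9
gripper_force: 15.0
```

```bash
python3 -m crank '1 0 0 45 0 0 0; 1 0 0 18 0 0 0; 1 0 0 0 0 0 0;1 0 0 0 0 0 0; 1 0 0 1.5 0 0 0;1 0 0 0 0 0 0;1 0 0 0 0 0 0'; python3 -m crank '1 0 0 1 0 0 0; 1 0 0 0 0 0 0;1 0 0 0 0 0 0';python3 -m crank '1 0 0 0.7 0 0 0; 1 0 0 0 0 0 0;1 0 0 0 0 0 0'
```

```text
time_s: 21.62
ee_pos: [635.9, 3.7, 40.1]
ee_rot: [180.0, 0.0, 180.0]
force: [0.8, -0.8, -0.8]
gripper_width: 31.8
gripper_force: 15.0
time_s: 22.0
ee_pos: [635.8, 3.8, 38.7]
ee_rot: [180.0, -0.0, 180.0]
force: [-0.3, -0.1, -0.4]
gripper_width: 31.9
gripper_force: 15.0
time_s: 22.38
ee_pos: [635.8, 3.8, 38.0]
ee_rot: [180.0, 0.0, -180.0]
force: [-0.8, 0.1, -0.7]
gripper_width: 31.5
gripper_force: 15.0
```

```bash
python3 -m crank '1 0 0 0.6 0 0 0; 1 0 0 0 0 0 0;1 0 0 0 0 0 0';python3 -m crank '1 0 0 0.5 0 0 0; 1 0 0 0 0 0 0;1 0 0 0 0 0 0'
```

```text
time_s: 22.75
ee_pos: [635.9, 3.8, 37.6]
ee_rot: [180.0, 0.0, -180.0]
force: [0.5, -0.9, 1.4]
gripper_width: 31.8
gripper_force: 15.0
time_s: 23.12
ee_pos: [636.0, 3.8, 37.6]
ee_rot: [180.0, 0.0, -180.0]
force: [-1.4, 0.3, 4.8]
gripper_width: 31.5
gripper_force: 15.0
```

```bash
python3 -m crank '-0.35 0 0 -0.6 0 0 0; -0.35 0 0 0 0 0 0; -0.35 0 0 0 0 0 0; -0.35 0 0 0 0 0 0;-0.35 0 0 -20 0 0 0;-0.35 0 0 -40 0 0 0;-1 0 0 -50 0 0 0; -1 0 0 0 0 0 0;-1 0 0 0 0 0 0'
python3 - <<'E'
from workcell import *
import cv2
cv2.imwrite("pics/w4.png",grab_frame("wrist"))
E
python3 -m crank '-1 41.6 -33.9 0 0 0 0; -1 41.6 -33.9 0 0 0 0; -1 41.6 -33.9 0 0 0 0; -1 41.6 -33.9 0 0 0 0; -1 0 0 0 0 0 0;-1 0 0 50 0 0 0; -1 0 0 50 0 0 0; -1 0 0 20 0 0 0; -1 0 0 0 0 0 0; -1 0 0 0 0 0 0'
```

```text
time_s: 24.25
ee_pos: [635.3, 3.8, 147.0]
ee_rot: [180.0, -0.1, 180.0]
force: [-1.1, -0.4, -0.3]
gripper_width: 88.8
gripper_force: 0.0
time_s: 25.55
ee_pos: [470.4, -131.6, 27.8]
ee_rot: [-180.0, 0.1, -180.0]
force: [0.1, 0.7, -1.0]
gripper_width: 91.3
gripper_force: 0.0
```

View pics/w4.png

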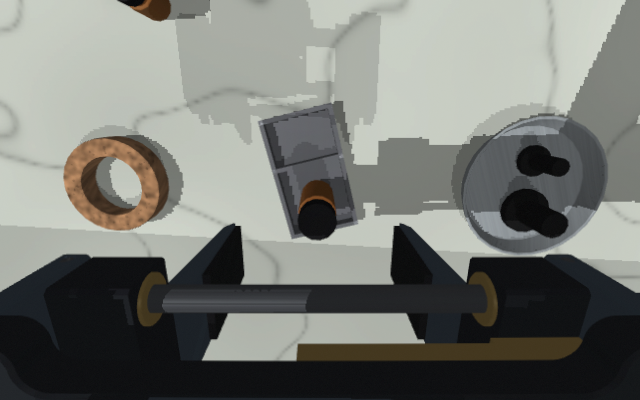

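The tall vial stands in the large bay at (318,205), clear of the divider. I'll move the short vial now.

```bash
python3 -m crank '1 0 0 2 0 0 0; 1 0 0 0 0 0 0; 1 0 0 0 0 0 0; 1 0 0 0 0 0 0; 1 0 0 0 0 0 0; 1 0 0 0 0 0 0; 1 0 0 0 0 0 0; 1 0 0 0 0 0 0;1 0 0 0 0 0 0;1 0 0 0 0 0 0' 12; python3 -m crank '1 0 0 0 0 0 0; 1 0 0 -20 0 0 0; 1 0 0 -50 0 0 0; 1 -37 40 0 0 0 0;  1 -37 40 0 0 0 0; 1 -37 40 0 0 0 0; 1 0 0 0 0 0 0; 1 0 0 0 0 0 0; 1 0 0 0 0 0 0'
```

```text
time_s: 26.8
ee_pos: [469.4, -131.8, 25.5]
ee_rot: [180.0, -0.0, -180.0]
force: [0.5, -0.8, 0.6]
gripper_width: 23.6
gripper_force: 12.0
time_s: 27.92
ee_pos: [579.3, -12.7, 95.4]
ee_rot: [-180.0, -0.1, 179.9]
force: [0.5, -0.1, -0.0]
gripper_width: 23.4
gripper_force: 12.0
```

```bash
python3 -m crank '1 -1 1 45 0 0 0; 1 0 0 18 0 0 0; 1 0 0 0 0 0 0;1 0 0 0 0 0 0; 1 0 0 1.5 0 0 0;1 0 0 0 0 0 0;1 0 0 0 0 0 0'; python3 -m crank '1 0 0 1.2 0 0 0; 1 0 0 0 0 0 0;1 0 0 0 0 0 0';python3 -m crank '1 0 0 0.7 0 0 0; 1 0 0 0 0 0 0;1 0 0 0 0 0 0'
```

```text
time_s: 28.8
ee_pos: [581.5, -10.8, 31.4]
ee_rot: [180.0, 0.0, -180.0]
force: [1.1, 0.1, -0.3]
gripper_width: 23.8
gripper_force: 12.0
time_s: 29.18
ee_pos: [581.4, -10.7, 29.8]
ee_rot: [180.0, -0.0, -180.0]
force: [-0.1, 0.3, -0.2]
gripper_width: 23.5
gripper_force: 12.0
time_s: 29.55
ee_pos: [581.5, -10.8, 29.2]
ee_rot: [180.0, 0.0, -180.0]
force: [0.3, -0.4, 0.3]
gripper_width: 23.6
gripper_force: 12.0
```

```bash
python3 -m crank '1 0 0 0.5 0 0 0; 1 0 0 0 0 0 0;1 0 0 0 0 0 0'
```

```text
time_s: 29.92
ee_pos: [581.6, -10.8, 29.1]
ee_rot: [180.0, 0.0, 180.0]
force: [-1.2, -0.2, 5.5]
gripper_width: 23.3
gripper_force: 12.0
```

```bash
python3 -m crank '-0.2 0 0 -0.6 0 0 0; -0.2 0 0 0 0 0 0; -0.2 0 0 0 0 0 0; -0.2 0 0 0 0 0 0;-0.2 0 0 -20 0 0 0;-0.2 0 0 -50 0 0 0;-1 0 0 -50 0 0 0; -1 0 0 0 0 0 0;-1 0 0 0 0 0 0'
python3 -m crank '-1 29.4 -50.1 0 0 0 0; -1 29.4 -50.1 0 0 0 0; -1 29.4 -50.1 0 0 0 0; -1 29.4 -50.1 0 0 0 0; -1 29.4 -50.1 0 0 0 0; -1 0 0 0 0 0 0;-1 0 0 50 0 0 0; -1 0 0 20 0 0 0; -1 0 0 0 0 0 0; -1 0 0 0 0 0 0'
python3 - <<'E'
from workcell import *
import cv2,numpy as np
a=grab_frame("top")[130:260,270:450];b=grab_frame("wrist")
cv2.imwrite("pics/m5.png",np.vstack([cv2.resize(a,(400,289)),cv2.resize(b,(400,250))]))
E
```

```text
time_s: 31.05
ee_pos: [580.7, -10.8, 148.6]
ee_rot: [180.0, -0.1, -180.0]
force: [-0.8, 0.9, -0.6]
gripper_width: 81.4
gripper_force: 0.0
time_s: 32.3
ee_pos: [435.0, -260.9, 79.4]
ee_rot: [180.0, 0.0, -180.0]
force: [0.3, -0.2, 0.5]
gripper_width: 91.0
gripper_force: 0.0
```

View pics/m5.png

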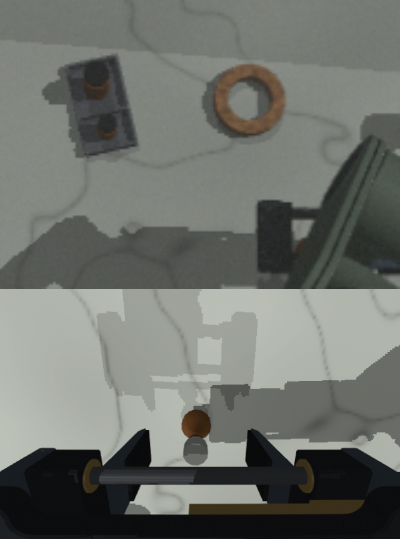

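Both vials stand upright in their bays, at (97,80) and (107,127), and the flask's stopper sits midway between the jaws.

```bash
python3 -m crank '1 0 0 7 0 0 0; 1 0 0 0 0 0 0; 1 0 0 0 0 0 0; 1 0 0 0 0 0 0; 1 0 0 0 0 0 0; 1 0 0 0 0 0 0; 1 0 0 0 0 0 0; 1 0 0 0 0 0 0;1 0 0 0 0 0 0;1 0 0 0 0 0 0' 12; python3 -m crank '1 0 0 0 0 0 0; 1 0 0 -20 0 0 0; 1 0 0 -50 0 0 0; 1 -47.1 18.1 0 0 0 0; 1 -47.1 18.1 0 0 0 0; 1 -47.1 18.1 0 0 0 0; 1 -47.1 18.1 0 0 0 0; 1 0 0 0 0 0 0; 1 0 0 0 0 0 0; 1 0 0 0 0 0 0'
python3 - <<'E'
from h import *
print(atz((115,183),wm(dict(ee_pos=[635.3,3.8,147],ee_rot=[180,-.1,180])),22))
from workcell import *
cv2.imwrite("pics/w6.png",grab_frame("wrist"))
E
```

```text
time_s: 33.65
ee_pos: [434.4, -261.3, 72.2]
ee_rot: [180.0, -0.0, -180.0]
force: [-0.3, -0.6, -0.6]
gripper_width: 21.5
gripper_force: 12.0
time_s: 34.9
ee_pos: [621.6, -189.4, 142.2]
ee_rot: [180.0, -0.1, 179.9]
force: [-0.7, 0.0, -0.0]
gripper_width: 21.3
gripper_force: 12.0
[ 621.07804655 -184.63233044   22.        ]
```

View pics/w6.png

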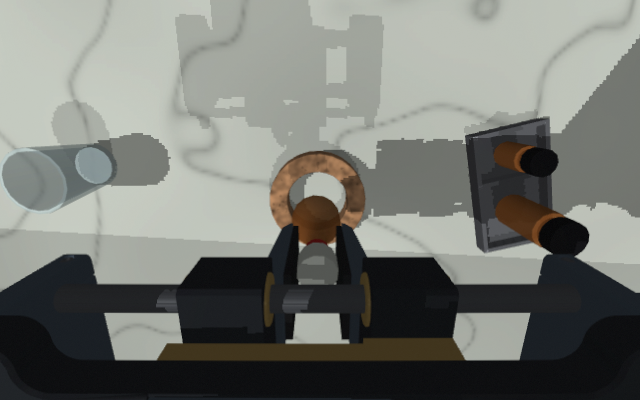

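The flask hangs over the cork ring, which is centred at (318,195) on the jaws' centre line. I'll lower it.

```bash
python3 -m crank '1 -0.5 0.5 40 0 0 0; 1 0 0 25 0 0 0; 1 0 0 0 0 0 0;1 0 0 0 0 0 0; 1 0 0 2.5 0 0 0;1 0 0 0 0 0 0;1 0 0 0 0 0 0'; python3 -m crank '1 0 0 1.2 0 0 0; 1 0 0 0 0 0 0;1 0 0 0 0 0 0';python3 -m crank '1 0 0 0.7 0 0 0; 1 0 0 0 0 0 0;1 0 0 0 0 0 0'
```

```text
time_s: 35.83
ee_pos: [623.5, -188.5, 75.2]
ee_rot: [-180.0, 0.0, -180.0]
force: [0.4, 0.4, -0.8]
gripper_width: 21.7
gripper_force: 12.0
time_s: 36.2
ee_pos: [623.3, -188.4, 73.5]
ee_rot: [180.0, -0.0, 180.0]
force: [0.2, 0.3, -0.1]
gripper_width: 21.4
gripper_force: 12.0
time_s: 36.58
ee_pos: [623.3, -188.4, 72.8]
ee_rot: [180.0, 0.0, -180.0]
force: [-0.0, -0.6, -0.1]
gripper_width: 21.7
gripper_force: 12.0
```

```bash
python3 -m crank '1 0 0 0.6 0 0 0; 1 0 0 0 0 0 0;1 0 0 0 0 0 0'
```

```text
time_s: 36.95
ee_pos: [623.3, -188.4, 72.2]
ee_rot: [180.0, 0.0, -180.0]
force: [-0.0, -0.1, -0.8]
gripper_width: 21.8
gripper_force: 12.0
```

```bash
python3 -m crank '1 0 0 0.5 0 0 0; 1 0 0 0 0 0 0;1 0 0 0 0 0 0';python3 -m crank '1 0 0 0.4 0 0 0; 1 0 0 0 0 0 0;1 0 0 0 0 0 0'
```

```text
time_s: 37.33
ee_pos: [623.5, -188.5, 72.1]
ee_rot: [-180.0, 0.0, -180.0]
force: [-0.7, -0.3, 3.8]
gripper_width: 21.6
gripper_force: 12.0
time_s: 37.7
ee_pos: [623.6, -188.6, 72.1]
ee_rot: [-180.0, 0.1, -180.0]
force: [-0.4, -0.3, 5.2]
gripper_width: 21.5
gripper_force: 12.0
```

Touching the bench. Release, lift and back off towards the robot.

```bash
python3 -m crank '-0.2 0 0 -0.7 0 0 0; -0.2 0 0 0 0 0 0; -0.2 0 0 0 0 0 0; -0.2 0 0 0 0 0 0;-0.2 0 0 -20 0 0 0;-0.2 0 0 -50 0 0 0;-0.2 0 0 -50 0 0 0; -0.2 0 0 -50 0 0 0;-0.2 0 0 0 0 0 0'
python3 -m crank '-0.2 55 0 0 0 0 0; -0.2 55 0 0 0 0 0; -0.2 55 0 0 0 0 0; -0.2 55 0 0 0 0 0; -0.2 0 0 0 0 0 0; -0.2 0 0 0 0 0 0; -0.2 0 0 0 0 0 0'
python3 - <<'E'
from workcell import *
import cv2,numpy as np
a=grab_frame("top")[120:260,140:480];b=grab_frame("scene")[120:380,150:470]
cv2.imwrite("pics/f.png",cv2.convertScaleAbs(np.vstack([cv2.resize(a,(600,247)),cv2.resize(b,(430,350)) if 0 else cv2.copyMakeBorder(cv2.resize(b,(430,350)),0,0,0,170,0)]),alpha=1.6))
for n in("beaker_center","jar_center"):print(n,models.search_frame(n,"top")[:1],models.search_frame(n,"scene")[:1])
E
```

```text
time_s: 38.83
ee_pos: [625.4, -189.1, 247.3]
ee_rot: [-179.8, 0.6, -180.0]
force: [0.3, 0.0, -0.6]
gripper_width: 54.7
gripper_force: 0.0
time_s: 39.7
ee_pos: [404.4, -188.6, 241.7]
ee_rot: [180.0, -0.0, -180.0]
force: [0.0, 0.5, -0.6]
gripper_width: 54.7
gripper_force: 0.0
beaker_center [{'point': [620.6, -186.9, 19.5], 'p': 0.61}] [{'point': [594.5, -405.7, 47.5], 'p': 0.66}]
jar_center [{'point': [571.0, 377.6, 65.4], 'p': 0.91}] [{'point': [587.5, 361.2, 39.8], 'p': 0.69}]
```

View pics/f.png

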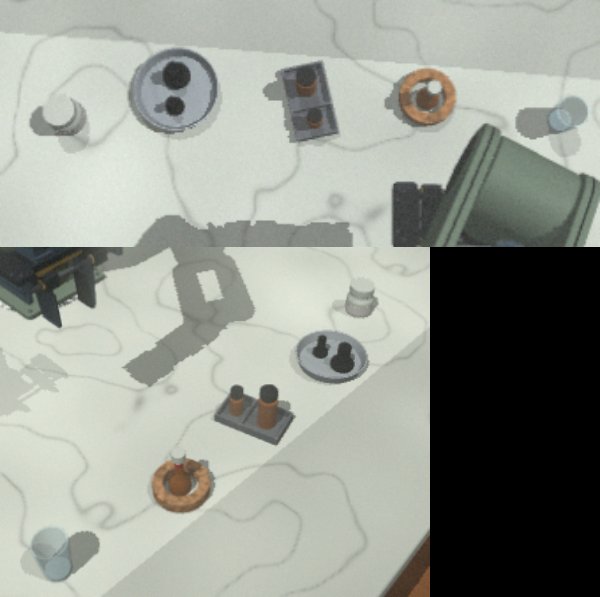

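Everything is upright and in place: stoppers in the dish (176,75 and 175,105), vials in their bays (306,80 and 314,118), and the flask in the ring (430,95). The beaker and jar are where they were.

```bash
python3 -c "
from workcell import env
print(env.job_done())"
```

```text
the job is handed in; nothing more can be done
None
```

I handed the job in at about 40 s of the 134 s allowed: both stoppers stand in the dish, both vials in their bays and the flask in the cork ring, all upright and let go, and the last pictures show the beaker and jar unmoved.

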